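# Lower and lock the fingerboard press

### The job

A wooden wedge holds the weighted clamping board of the fingerboard press open. Work the wedge back out from under the board a little at a time, so that the board comes down onto the work without slamming, and lay the wedge in the middle of the low steel tray. Only once the board is down, take the press's black-gripped lever, lift it out of the notch it is parked in, lead it round the gated slot and let it drop fully into the lock notch beside the board; leave everything else on the bench where it is.

Things in the scene. Friction and masses are not known exactly. Their poses are not given: they have to be found in the camera images.
- press: Fixed bench press. Origin on the bench under it; x from its open front (robot side) to the hinge at the back, y left, z up. Lengths below in mm in this frame. Wooden bed, top at z 30: x -150 to 150 for y -170 to 130, x -100 to 150 for y 130 to 250. In front of the board, x -150 to -60, it is an open apron. On the left a console, x -95 to 95, y 135 to 245, carries the gate plate.
- gate_mid (a point): Centre of the level aluminium gate plate, on its top (z 100), press x 0, y 190; plate 190 x 110, 18 thick. Its gate is a U-shaped cut, 20 wide: outer lane (y 217) back to x 50, across to the inner lane (y 163), forward to the lock notch. The parking notch, a pocket 69 x 34 in the outer lane's front, holds the lever anywhere from x -63 to -22. The plate between the notches is solid.
- slot_corner_out (a point): Rear outer corner of the slot (lever centre line), press x 50, y 217, on the plate top.
- slot_corner_in (a point): Rear inner corner of the slot (lever centre line), press x 50, y 163, on the plate top.
- lock_notch (a point): Centre of the lock notch, a pocket 34 square and 18 deep at the front of the inner lane, press x -30, y 163, on the plate top (z 100).
- board (a joint): Opening angle of the clamping board (rad): 0 = down flat, grows as its front edge rises; about 0.07 to 0.12 at the start, resting on the wedge. Board 18 thick, y -150 to 110, front edge at press x -60, hinge at x 120; closed, underside 8 above the bed, top at z 56 (two steel bars on it to z 70). About 1.5 kg, free hinge: it drops if nothing holds it.
- board_front (a point): Point on the top of the clamping board at its front edge, 20 mm right of the press's centre line.
- wedge_mid (a point): Plain wooden wedge, 140 long, 45 wide, 42 high at the thick end (x -70), tapering evenly to 5 at the tip (x 70), about 110 g. Point: mid length and width, 12 above its underside; x along it to the tip, z up. At the start it lies on the press bed, tip 65 to 90 under the board, thick end out on the apron; weight and friction hold it (pull 5 to 20 N).
- tray: Low steel tray, 200 long (its x) by 130 wide (its y), rim 15 high, floor 4 thick, fixed. Origin: underside, centre.
- lever_grip (a point): Centre of the lever's upright black round grip, 26 diameter, 60 high; at z 154 in a notch. Below it a stem 14 diameter and a steel collar 28 square that sits 18 deep in the notch. A tongue under the plate slides over the board's edge in the inner lane; it can drop into lock only with the board down. Axes as the press's.
- gate_x (a joint): Lever position along press x (m), equal to the press x of its centre line: -0.063 to -0.022 in the parking notch, 0.050 in the crossing at the back, -0.030 in the lock notch. Slides with little friction; stays where it is left.
- gate_y (a joint): Lever position across (m): 0 in the outer (parking) lane, -0.054 in the inner (lock) lane; positive y is away from the board.
- lever (a joint): Height of the lever (m): 0 fully down in a notch, 0.018 collar level with the plate top, 0.042 at most. It weighs about 0.35 kg and sinks by itself when let go over a notch; elsewhere it rests on the plate.
- upright_block_mid (a point): Bystander: wooden sanding block 55 x 45 x 120 standing on the press apron to the right of the wedge. Centre.
- tall_block_mid (a point): Bystander: wooden block 50 x 70 x 150 standing on the bench near the robot. Centre.
- glue_mid (a point): Bystander: white glue bottle, 56 diameter, 150 high, standing on the bench near the robot. Centre.
- basket: Bystander: grey plastic basket 150 x 120 x 80 with offcuts sticking up to 125. Origin: underside, centre. The tray and the basket may change sides.
- file: Bystander: file 200 long, at most 22 high, lying on the bench just in front of the press. Origin: underside, near the middle.
- tape: Bystander: two tape rolls stacked, 100 diameter, 45 high. Origin: underside, centre.
- clamp: Bystander: bar clamp 240 long, 34 high, lying to the left of the press. Origin: underside, centre of the bar.
Mind the look-alikes: they are no part of the job. Leave any yellow look-alike of the part that bears wedge_mid alone.

How it is judged (in metres and radians):
On the way, in this order (a step that is already met when the one before it is completed fails the run):
1. the board is fully down on the work (value of joint board below 0.012 rad), for 0.2 s.
2. the lever is lifted clear of its notch (value of joint lever above 0.016 m), for 0.1 s.
3. the lever has crossed to the lock lane (value of joint gate_y below -0.048 m), for 0.1 s.
At the end, for the whole second after the job is handed in: The board is down (within 0.012 rad of closed); the lever is in the lock notch (within 6 mm of its centre) and fully down (within 4 mm); the wedge lies at rest in the tray, its middle within 50 mm lengthwise and 45 mm sideways of the tray's centre and lower than 35 mm above the bench (value of joint board below 0.012 rad and value of joint lever below 0.004 m and value of joint gate_y below -0.048 m and value of joint gate_x between -0.036 and -0.024 m and x of wedge_mid in the frame of tray between -0.05 and 0.05 m and y of wedge_mid in the frame of tray between -0.045 and 0.045 m and height (world z) of wedge_mid below 0.035 m and linear speed of wedge below 0.02 m/s and velocity of joint lever between -0.02 and 0.02 m/s); the robot touches nothing.
It fails at once if the board slams down (falls faster than 1.5 rad/s once the wedge has moved) (velocity of joint board below -1.5 rad/s and distance of wedge_mid from where it was at the start of the episode above 0.01 m).
It fails at once if the lever is lifted before the board is down (value of joint lever above 0.012 m and value of joint board above 0.03 rad).
It fails at once if the wedge is dropped or thrown (faster than 0.7 m/s with no finger on it) (linear speed of wedge above 0.7 m/s and contact force between the fingers and wedge below 0.1 N).
It fails at once if another thing on the bench is moved more than 40 mm (distance of any of basket, upright_block_mid, tall_block_mid, glue_mid, file, tape, clamp from where it was at the start of the episode above 0.04 m).
It also fails if it takes over 67 s, if anything falls off the work surface, if the arm or the gripper's body presses on something with over 40 N, if the wrist force passes 120 N, or if a joint passes its speed limit or range.

### The arm

A 6-joint arm with a two-finger parallel gripper is mounted at the origin on the work surface. World frame = base frame: x ahead of the robot, y to its left, z up, the work surface at z = 0. Lengths are in m, angles in degrees, forces in N, time in s.
With the tool pointing down it reaches from about 0.375 to 0.9 m from the base axis. Payload 3.1 kg.
Tool frame: the origin (TCP) lies at the centre of the arm's flange, where the gripper is bolted on; the fingertips stand 182 mm ahead of it and the grasp point (between the pads) lies 164 mm ahead of it; x points along the fingers, z is the direction in which the jaws open and shut, and the axes are right-handed (so a half turn about x gives the same grasp; the last joint's range is limited). The gripper opens to 87 mm and grips with 3 to 60 N. Pads are 19 mm wide; open, the fingers measure 117 mm over their backs; the gripper's body (75 mm by 190 mm) begins 51 mm behind the grasp point.
Start: joints at [53.142, 30.224, 82.088, -0, 67.689, -10.227], TCP at [0.28, 0.559, 0.405] pointing down, gripper open.
Joint ranges: [-176.69, 176.69], [-43.24, 126.21], [12.49, 139.97], [-82, 262], [0, 151.66], [-163.58, 163.58]. Speed limits (degrees/s): [159.86, 159.86, 180, 180, 180, 180].

### API

Orientations are given as a 3x3 rotation matrix whose columns are the frame's x, y, z axes.
In Python, from rig import bot gives the robot as it stands.
- The arm moves only by the shell command python3 -m crank 'ROWS' [OPENING]. ROWS is JSON, a list of rows, each an object with "offset": the shift along the tool's x, y, z in m, a list of three; "spin": the turn about the tool's x in rad. A call has 1 to 12 rows; each row shifts and turns the commanded pose from where the row before left it, along the tool's axes as they then stand; what a row does not reach is not made up. A row lasts 1/10 s, in which the tool goes at most 50 mm and 8.59 degrees, less where a joint would pass 70% of its speed; a pose out of reach is approached as far as the arm can. A call is refused whole if a number of a shift passes 0.05 or a number of a turn 0.15, either way. A call with a gripper value outside its range is refused whole. OPENING is the finger opening in m, from 0 to 0.087, set as the call begins (- or left out, the last holds). The fingers move at their own pace and stop on an object; the grip force is fixed at half the most. Time passes only in rows, so rows that do not move let the fingers close. It gives the time, the measured TCP pose, the force and the opening at its end, in the units of the state.
- bot.read_state(): the state, without advancing time (a new reading comes with each control period).
- bot.capture(name): name is "scene" or "top" or "wrist"; returns a dict with "pixels" (400x640x3 uint8, blue, green, red), "depth" (400x640 float32, m along the optical axis (not along the pixel's ray), 0 where there is no reading), "K" (3x3 intrinsics, pixels), "k1" (the pictures are not rectified: a ray, as slopes to the right and down, at radius r is drawn at 1 + k1 r^2 times it, then the intrinsics apply), "world_to_cam" (4x4, takes a point from world to camera coordinates). Camera axes: x right, y up, looking along -z (the intrinsics and any distortion apply to the point x, -y, -z); pixel columns grow to the right and rows downward; lengths in m; the calibration is good to about 2 mm. A picture is of the moment at which its call begins.
- bot.hand_in(): hands the job in, once; it reports no verdict.
Trained networks look in a picture, given as the dict that the camera call returned (one of the last four; its "shot" number tells which), for a name from the list of things; names that differ only in an ending like _2 or _b are one class to them, and where a whole thing is asked for, a point or a joint stands for the part that bears it (a point fixed in the world has none). Each returns a list of dicts, best first, with "p" (0 to 1); they miss things now and then, are a little off and sometimes report something else, mostly with a low value. They report only what shows in the picture. A call takes as long as a camera call. They do not tell look-alikes from the thing itself.
- bot.regions_of(label, picture): "region" (400x640 bool, what is visible of it) and "extent" ([centre column, centre row, width, height] in pixels, round what is visible of it).
The state is a dict: "time_s": time; "joint_positions": joint angles; "qvel": joint speeds; "tau": joint torques, N m; "position": TCP position; "tcp_rot": TCP orientation; "force": force on the tool from outside, world axes, zero at the start; "moment": the same for the moment, N m; "opening": opening from 0.0 (shut) to 1.0 (fully open).
Only numpy, scipy, OpenCV 4.12 (cv2) and the standard library are available. Lean on these libraries where they do the work, as an engineer would, in place of code of your own. Each camera call takes 0.05 s, during which the arm holds its last target.

## Working session

There is one attempt and no reset: what is moved stays moved. The work goes in short steps, Python scripts to look and compute and a shell command to move; the robot and the scene stay as the last step left them, time stands still between calls to the robot, and variables do not carry over. Pictures are saved under pics/ and viewed, and the job is handed in when it is done.

```bash
ls; mkdir -p pics; cat > look.py <<'E'
import numpy as np, cv2, sys
from rig import bot
def snap(cam,name):
    p=bot.capture(cam); cv2.imwrite(f'pics/{name}.png',p['pixels']); return p
def pix2world(p,uv,depth=None):
    """pixels -> world via depth"""
    uv=np.atleast_2d(np.asarray(uv,float)); K=p['K']; k1=float(p['k1'])
    d=np.array([[k1,0,0,0]]) if False else np.array([k1,0,0,0.])
    s=cv2.undistortPoints(uv.reshape(-1,1,2),np.array(K,float),d).reshape(-1,2)
    if depth is None:
        z=p['depth'][uv[:,1].round().astype(int),uv[:,0].round().astype(int)]
    else: z=np.full(len(uv),depth)
    c=np.c_[s[:,0]*z,-s[:,1]*z,-z,np.ones(len(uv))]
    W=np.linalg.inv(np.array(p['world_to_cam']))
    return (c@W.T)[:,:3]
def proj(p,pts):
    pts=np.atleast_2d(pts); W=np.array(p['world_to_cam'])
    c=np.c_[pts,np.ones(len(pts))]@W.T
    s=np.c_[c[:,0]/-c[:,2],-c[:,1]/-c[:,2]]; r2=(s**2).sum(1)
    s=s*(1+float(p['k1'])*r2)[:,None]; K=np.array(p['K'])
    return np.c_[s[:,0]*K[0,0]+K[0,2],s[:,1]*K[1,1]+K[1,2]]
def cloud(p,mask=None):
    m=p['depth']>0
    if mask is not None: m&=mask
    v,u=np.nonzero(m); return pix2world(p,np.c_[u,v])
E
python3 - <<'E'
from look import *
for c in ['scene','top','wrist']:
    p=snap(c,c+'0'); print(c,p['K'],p['k1'],np.round(p['world_to_cam'],3).tolist())
s=bot.read_state(); print({k:np.round(v,3).tolist() for k,v in s.items()})
E
```

```text
pics
scene [[411.93896948   0.         313.79045446]
 [  0.         411.93896948 200.29243505]
 [  0.           0.           1.        ]] 0.012904355240125707 [[0.85, 0.526, -0.002, -0.448], [-0.303, 0.494, 0.815, 0.043], [0.43, -0.692, 0.58, -1.512], [0.0, 0.0, 0.0, 1.0]]
top [[434.90694262   0.         320.08905899]
 [  0.         434.90694262 199.97055743]
 [  0.           0.           1.        ]] -0.052932749646112665 [[-0.002, -1.0, -0.001, -0.004], [0.971, -0.002, 0.238, -0.524], [-0.238, -0.0, 0.971, -1.275], [0.0, 0.0, 0.0, 1.0]]
wrist [[291.04245439   0.         317.42507247]
 [  0.         291.04245439 196.07861909]
 [  0.           0.           1.        ]] -0.02660443651347864 [[0.447, 0.894, -0.002, -0.624], [-0.856, 0.428, -0.29, 0.034], [-0.259, 0.131, 0.957, -0.392], [0.0, 0.0, 0.0, 1.0]]
{'time_s': 0.15, 'joint_positions': [53.141, 30.268, 82.142, -0.0, 67.689, -10.227], 'qvel': [0.073, -0.147, -0.249, 0.094, -0.044, 0.037], 'tau': [0.0, -44.043, -17.684, 0.063, 0.055, -0.0], 'position': [0.28, 0.558, 0.404], 'tcp_rot': [[-0.001, -0.894, 0.448], [-0.001, 0.448, 0.894], [-1.0, 0.0, -0.002]], 'force': [-0.805, 0.412, -0.339], 'moment': [0.006, 0.001, 0.011], 'opening': 0.999}
```

View pics/scene0.png

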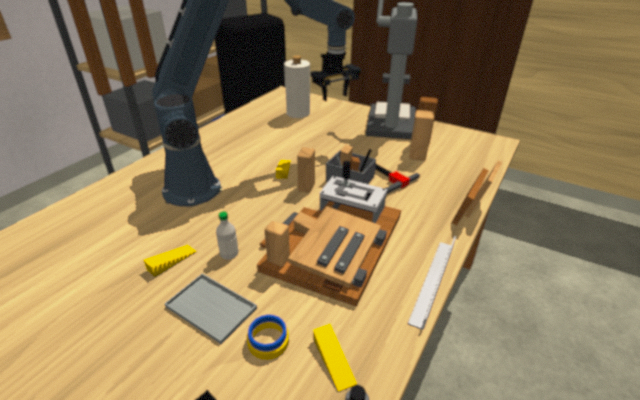

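View pics/top0.png

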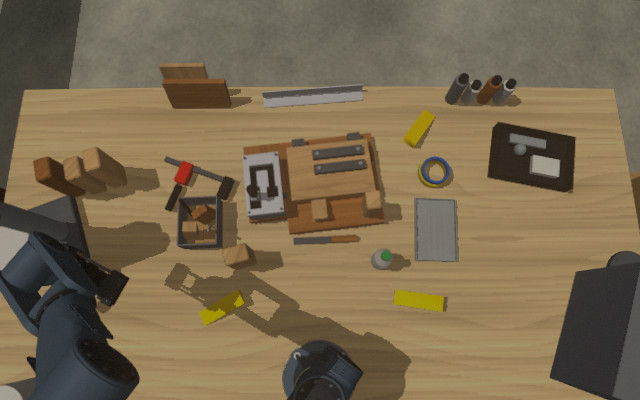

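View pics/wrist0.png

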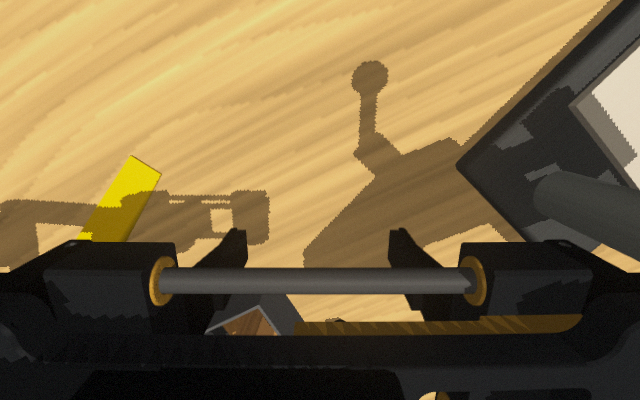

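The top view shows the press around (312,183), with the wedge at (320,208) poking out of the board, the upright block at (373,200), the lever around (254,190), the file at (325,239), the tray at (436,230), the basket at (200,222), the tall block at (238,256) and the glue at (383,258). The yellow bars are look-alikes. Next I'll measure.

```bash
cat > meas.py <<'E'
from look import *
p=snap('top','top1')
cv2.imwrite('pics/top1c.png',cv2.resize(p['pixels'][120:280,160:480],None,fx=2.5,fy=2.5,interpolation=cv2.INTER_CUBIC))
P={}
for n in ['press','gate_mid','board_front','wedge_mid','tray','lever_grip','upright_block_mid','tall_block_mid','glue_mid','basket','file','tape','clamp']:
    r=bot.regions_of(n,p)
    for q in r[:3]:
        m=q['region']; c=cloud(p,m)
        if len(c)==0: print(n,q['p'],q['extent'],'nodepth');continue
        hi=np.percentile(c[:,2],90); t=c[c[:,2]>hi-0.008]
        (x,y),(w,h),a=cv2.minAreaRect((t[:,:2]*1000).astype(np.float32))
        print(n,round(q['p'],2),np.round(q['extent']).tolist(),'n',len(c),'med',np.median(c,0).round(3),'ztop',round(hi,3),'rect mm',np.round([x,y,w,h,a],1))
E
python3 meas.py
```

```text
gate_mid 0.62 [315.0, 185.0, 141.0, 100.0] n 10752 med [0.584 0.024 0.065] ztop 0.1 rect mm [585.4  48.3 191.3 354.6   7.2]
board_front 0.76 [331.0, 170.0, 85.0, 64.0] n 4463 med [ 0.618 -0.036  0.069] ztop 0.077 rect mm [612.7 -37.2 155.7 259.6   7.6]
board_front 0.34 [316.0, 183.0, 140.0, 104.0] n 10857 med [0.583 0.024 0.065] ztop 0.1 rect mm [573.3  26.4 195.5 406.9   1.8]
wedge_mid 0.91 [222.0, 308.0, 46.0, 32.0] n 760 med [0.203 0.29  0.023] ztop 0.039 rect mm [221.9 257.3  45.3  56.2  28.1]
wedge_mid 0.74 [318.0, 209.0, 14.0, 21.0] n 322 med [ 0.494 -0.001  0.064] ztop 0.071 rect mm [494.4  -2.7  55.1  45.2   4.3]
wedge_mid 0.74 [417.0, 130.0, 35.0, 40.0] n 527 med [ 0.776 -0.329  0.024] ztop 0.038 rect mm [ 751.8 -311.8   44.3   59.2   53.7]
tray 0.56 [438.0, 229.0, 42.0, 68.0] n 2669 med [ 0.443 -0.369  0.005] ztop 0.011 rect mm [ 445.6 -368.6  133.6  207.1   87.7]
lever_grip 0.55 [266.0, 193.0, 44.0, 17.0] n 207 med [0.526 0.185 0.131] ztop 0.185 rect mm [529.6 191.6  24.5  21.8  50.7]
upright_block_mid 0.81 [374.0, 204.0, 20.0, 29.0] n 466 med [ 0.497 -0.155  0.147] ztop 0
[... 471 characters left out ...]
0, 51.0, 52.0] n 2307 med [0.457 0.366 0.054] ztop 0.104 rect mm [466.8 366.1 111.1  81.9   8.4]
file 0.73 [328.0, 238.0, 60.0, 13.0] n 474 med [ 0.411 -0.017  0.009] ztop 0.022 rect mm [413.1 -80.6  78.3  19.5  89.9]
file 0.7 [199.0, 184.0, 72.0, 54.0] n 1113 med [0.605 0.424 0.028] ztop 0.036 rect mm [596.9 383.6 171.2 213.6   4.6]
tape 0.72 [200.0, 185.0, 70.0, 50.0] n 1008 med [0.606 0.424 0.029] ztop 0.036 rect mm [598.8 383.8 175.2 213.5   4.6]
tape 0.66 [435.0, 172.0, 34.0, 37.0] n 530 med [ 0.62  -0.37   0.031] ztop 0.046 rect mm [ 626.6 -372.8   87.5   90.    44. ]
clamp 0.96 [200.0, 184.0, 69.0, 51.0] n 1119 med [0.607 0.42  0.028] ztop 0.036 rect mm [598.8 383.8 175.2 213.6   4.6]
```

View pics/top1c.png

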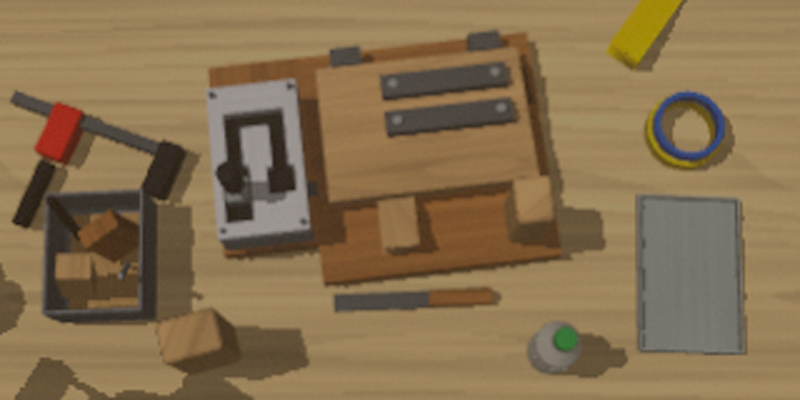

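```bash
cat > m2.py <<'E'
from look import *
p=snap('top','top2')
c=cloud(p)
def rect(z0,z1,box,name):
    m=(c[:,2]>z0)&(c[:,2]<z1)&(c[:,0]>box[0])&(c[:,0]<box[1])&(c[:,1]>box[2])&(c[:,1]<box[3])
    t=c[m]; r=cv2.minAreaRect((t[:,:2]*1000).astype(np.float32)); print(name,m.sum(),np.round(r[0],1),np.round(r[1],1),round(r[2],2),'zmed',np.median(t[:,2]).round(4)); return t
rect(.094,.106,(.45,.72,.1,.26),'plate')
b=rect(.025,.034,(.40,.80,-.2,.3),'bed')
rect(.15,.19,(.45,.72,.1,.26),'grip')
m=bot.regions_of('wedge_mid',p)
for q in m:
    if 300<q['extent'][0]<335:
        w=cloud(p,q['region']); 
        A=np.c_[w[:,:2],np.ones(len(w))]
        s=w[w[:,2]>0.055]; co=np.linalg.lstsq(np.c_[s[:,:2],np.ones(len(s))],s[:,2],rcond=None)[0]; print('wedge plane',co, 'downslope yaw',np.degrees(np.arctan2(-co[1],-co[0])))
        print(np.round([w.min(0),w.max(0)],3)); r=cv2.minAreaRect((s[:,:2]*1000).astype(np.float32)); print(r, cv2.boxPoints(r))
q=bot.regions_of('board_front',p)[0]; t=cloud(p,q['region'])
# board plane
from numpy.linalg import lstsq
for _ in range(5):
    co=lstsq(np.c_[t[:,:2],np.ones(len(t))],t[:,2],rcond=None)[0]; e=t[:,2]-np.c_[t[:,:2],np.ones(len(t))]@co
    t=t[(np.abs(e)<max(0.003,e.std()))]
print('board plane',co,len(t),'yaw',np.degrees(np.arctan2(-co[1],-co[0])),'angle',np.arctan(np.hypot(*co[:2])))
E
python3 m2.py
```

```text
plate 1474 [569.5 168.9] [189.6 110.9] 6.97 zmed 0.1004
bed 3094 [561.9  53.5] [342.  493.8] 6.65 zmed 0.0301
grip 90 [529.7 191.4] [25.7 23.4] 75.58 zmed 0.1825
wedge plane [-0.20667453 -0.05255677  0.1673081 ] downslope yaw 14.267741540041166
[[ 0.464 -0.026  0.027]
 [ 0.532  0.021  0.079]]
((498.6378173828125, -2.1566200256347656), (64.47887420654297, 44.75537872314453), 5.726323127746582) [[464.32648   16.89265 ]
 [468.79205  -27.639393]
 [532.94916  -21.20589 ]
 [528.4836    23.326153]]
wedge plane [-0.04890513 -0.02303688  0.09814025] downslope yaw 25.222897162501553
[[ 0.521 -0.175  0.029]
 [ 0.724  0.101  0.15 ]]
((615.8496704101562, -37.83915710449219), (195.41336059570312, 260.19305419921875), 6.7168989181518555) [[ 503.59708   79.93628]
 [ 534.03015 -178.47086]
 [ 728.1023  -155.6146 ]
 [ 697.6692   102.79254]]
board plane [-0.08929685 -0.01663919  0.12074374] 2239 yaw 10.555194497981066 angle 0.0905852693579179
```

Press origin is about (0.5926, -0.0197) m with yaw 6.97°, and the lever sits at gate_x ≈ -0.037. The wedge's thick end is at (0.4665, -0.0054) with yaw 5.7°. I'll move over the wedge at the present height, then turn.

```bash
python3 -m crank '[{"offset":[0,-0.034,-0.031],"spin":0},{"offset":[0,-0.034,-0.031],"spin":0},{"offset":[0,-0.034,-0.031],"spin":0},{"offset":[0,-0.034,-0.031],"spin":0},{"offset":[0,-0.034,-0.031],"spin":0},{"offset":[0,-0.034,-0.031],"spin":0},{"offset":[0,-0.034,-0.031],"spin":0},{"offset":[0,-0.034,-0.031],"spin":0},{"offset":[0,-0.034,-0.031],"spin":0},{"offset":[0,-0.034,-0.031],"spin":0},{"offset":[0,-0.034,-0.031],"spin":0},{"offset":[0,-0.034,-0.031],"spin":0}]' 0.087
python3 -m crank '[{"offset":[0,-0.034,-0.031],"spin":0},{"offset":[0,0,0],"spin":-0.141},{"offset":[0,0,0],"spin":-0.141},{"offset":[0,0,0],"spin":-0.141},{"offset":[0,0,0],"spin":-0.141},{"offset":[0,0,0],"spin":0},{"offset":[0,0,0],"spin":0}]'
cat > goto.py <<'E'
import sys,numpy as np
from rig import bot
# usage: goto.py gx gy gz(grasp point, world m) jawangle
s=bot.read_state();R=np.array(s['tcp_rot']);p=np.array(s['position'])
g=p+R[:,0]*.164
print('t',round(s['time_s'],2),'grasp',g.round(4),'R',R.round(3).tolist(),'jaw',np.degrees(np.arctan2(R[1,2],R[0,2])).round(2),'F',np.round(s['force'],1),'open',round(s['opening'],3), 'j',np.round(s['joint_positions'],0))
if len(sys.argv)>3:
    t=np.array(list(map(float,sys.argv[1:4])));print('tool delta',(R.T@(t-g)).round(4))
    if len(sys.argv)>4: print('spin',-np.radians(float(sys.argv[4])-np.degrees(np.arctan2(R[1,2],R[0,2]))))
E
python3 goto.py .498 -.002 .054 95.7
```

```text
time_s: 2.2
position: [0.4785, 0.0414, 0.4051]
tcp_rot: [[0.001, -0.894, 0.448], [0.0, 0.448, 0.894], [-1.0, -0.001, 0.0]]
force: [0.6, -0.0, 1.1]
opening: 1.002
time_s: 2.9
position: [0.4946, 0.0003, 0.4048]
tcp_rot: [[0.0, -0.995, -0.096], [0.0, -0.096, 0.995], [-1.0, -0.0, -0.0]]
force: [-1.0, 0.2, 1.3]
opening: 1.004
t 2.9 grasp [4.946e-01 3.000e-04 2.408e-01] R [[0.0, -0.995, -0.096], [0.0, -0.096, 0.995], [-1.0, -0.0, -0.0]] jaw 95.51 F [-1.   0.2  1.3] open 1.004 j [ -13.   20.  100.    0.   59. -108.]
tool delta [ 0.1868 -0.0031 -0.0026]
spin -0.003274166545301576
```

```bash
python3 -m crank '[{"offset":[0.03,-0.003,-0.0025],"spin":0},{"offset":[0.03,0,0],"spin":0},{"offset":[0.03,0,0],"spin":0},{"offset":[0,0,0],"spin":0},{"offset":[0,0,0],"spin":0}]'
python3 - <<'E'
from look import *
snap('wrist','w1'); snap('top','top3')
E
python3 goto.py .498 -.002 .054 95.7
```

```text
time_s: 3.4
position: [0.498, -0.0018, 0.3148]
tcp_rot: [[-0.001, -0.995, -0.098], [0.0, -0.098, 0.995], [-1.0, 0.001, 0.0]]
force: [-0.1, -0.2, -0.4]
opening: 1.006
t 3.5 grasp [ 0.499  -0.0021  0.1521] R [[0.003, -0.995, -0.098], [-0.001, -0.098, 0.995], [-1.0, -0.003, -0.001]] jaw 95.65 F [ 1.2 -0.4  0.6] open 1.0 j [ -13.   28.  105.   -0.   46. -109.]
tool delta [0.0981 0.0012 0.0003]
spin -0.0008648242181822523
```

View pics/w1.png

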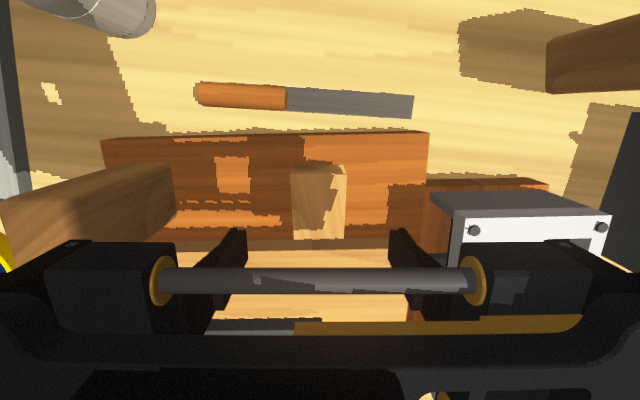

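The wedge (290-346, 165-240) sits centred between the fingers (245 and 390). I'll descend and close.

```bash
python3 -m crank '[{"offset":[0.03,0,0],"spin":0},{"offset":[0.03,0,0],"spin":0},{"offset":[0.02,0,0],"spin":0},{"offset":[0.01,0,0],"spin":0},{"offset":[0.007,0,0],"spin":0},{"offset":[0,0,0],"spin":0},{"offset":[0,0,0],"spin":0}]'
python3 goto.py .498 -.002 .054 95.7
python3 -m crank '[{"offset":[0,0,0],"spin":0},{"offset":[0,0,0],"spin":0},{"offset":[0,0,0],"spin":0},{"offset":[0,0,0],"spin":0},{"offset":[0,0,0],"spin":0},{"offset":[0,0,0],"spin":0},{"offset":[0,0,0],"spin":0},{"offset":[0,0,0],"spin":0}]' 0.03
python3 goto.py .498 -.002 .054 95.7
```

```text
time_s: 4.2
position: [0.4983, -0.0019, 0.2186]
tcp_rot: [[0.002, -0.995, -0.099], [-0.0, -0.099, 0.995], [-1.0, -0.002, -0.001]]
force: [-0.5, 0.1, -1.3]
opening: 1.001
t 4.2 grasp [ 0.4986 -0.002   0.0546] R [[0.002, -0.995, -0.099], [-0.0, -0.099, 0.995], [-1.0, -0.002, -0.001]] jaw 95.69 F [-0.5  0.1 -1.3] open 1.001 j [ -13.   39.  108.   -0.   33. -109.]
tool delta [0.0006 0.0006 0.0001]
spin -0.00025098758201795975
time_s: 5.0
position: [0.4977, -0.0017, 0.2177]
tcp_rot: [[-0.0, -0.995, -0.099], [0.0, -0.099, 0.995], [-1.0, 0.0, 0.0]]
force: [0.7, 1.6, 1.1]
opening: 0.52
t 5.0 grasp [ 0.4976 -0.0016  0.0537] R [[-0.0, -0.995, -0.099], [0.0, -0.099, 0.995], [-1.0, 0.0, 0.0]] jaw 95.69 F [0.7 1.6 1.1] open 0.52 j [ -13.   39.  108.    0.   33. -109.]
tool delta [-0.0003 -0.0003 -0.0004]
spin -0.0001731819431499035
```

Gripped at 45 mm. Now I'll pull back (tool +y) slowly.

```bash
python3 -m crank '[{"offset":[0,0.003,0],"spin":0},{"offset":[0,0.003,0],"spin":0},{"offset":[0,0.003,0],"spin":0},{"offset":[0,0.003,0],"spin":0},{"offset":[0,0.003,0],"spin":0},{"offset":[0,0.003,0],"spin":0},{"offset":[0,0,0],"spin":0},{"offset":[0,0,0],"spin":0}]'
python3 goto.py
python3 - <<'E'
from look import *
p=snap('top','top4')
q=bot.regions_of('wedge_mid',p)
print([(round(a['p'],2),np.round(a['extent'])) for a in q])
cv2.imwrite('pics/top4c.png',cv2.resize(p['pixels'][120:280,200:440],None,fx=3,fy=3,interpolation=cv2.INTER_CUBIC))
p=snap('scene','sc4');cv2.imwrite('pics/sc4c.png',cv2.resize(p['pixels'][150:310,220:440],None,fx=3,fy=3,interpolation=cv2.INTER_CUBIC))
E
```

```text
time_s: 5.8
position: [0.4794, -0.0037, 0.2178]
tcp_rot: [[-0.001, -0.995, -0.099], [-0.0, -0.099, 0.995], [-1.0, 0.001, 0.0]]
force: [0.9, -1.8, -2.5]
opening: 0.519
t 5.8 grasp [ 0.4792 -0.0037  0.0538] R [[-0.001, -0.995, -0.099], [-0.0, -0.099, 0.995], [-1.0, 0.001, 0.0]] jaw 95.69 F [ 0.9 -1.8 -2.5] open 0.519 j [ -14.   38.  111.   -0.   31. -109.]
[(0.86, array([419., 303.,  52.,  18.])), (0.81, array([418., 129.,  39.,  37.])), (0.59, array([374., 204.,  19.,  29.])), (0.3, array([178., 184.,  29.,  52.]))]
```

View pics/sc4c.png

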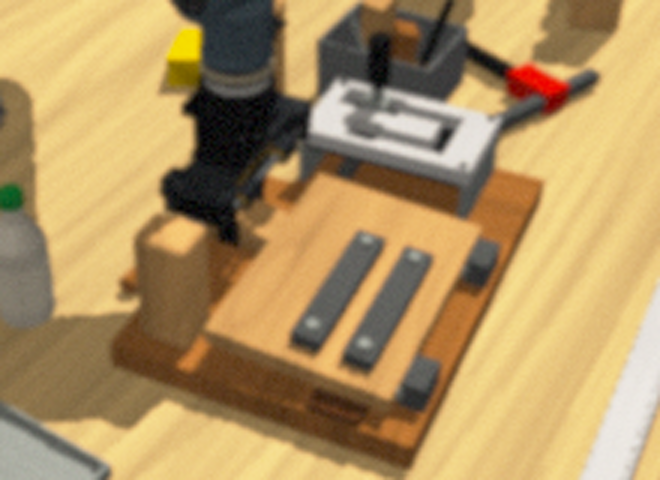

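The scene view shows the gripper at the wedge ((215,190) in the crop), which hides the wedge itself. The upright block at (175,280) is untouched. I'll measure the board angle from depth.

```bash
cat > board.py <<'E'
from look import *
def board(p):
    c=cloud(p); th=np.radians(6.97); o=np.array([.5926,-.0197]); d=c[:,:2]-o
    px=d[:,0]*np.cos(th)+d[:,1]*np.sin(th); py=-d[:,0]*np.sin(th)+d[:,1]*np.cos(th)
    m=(px>-48)&False | ((px>-.05)&(px<.1)&(py>-.14)&(py<.10)&(c[:,2]<.085)&(c[:,2]>.04))
    x,z=px[m],c[m,2]
    for _ in range(10):
        co=np.polyfit(x,z,1); e=z-np.polyval(co,x); k=(np.abs(e)<.004)|(e<0)&(e>-.006); 
        # drop bars: keep lower ones
        x,z=x[k],z[k]
    return -np.arctan(co[0]), np.polyval(co,.12), len(x)
if __name__=='__main__':
    p=bot.capture('top'); print('board top cam',board(p))
    p=bot.capture('scene'); print('board scene cam',board(p))
E
python3 board.py
```

```text
board top cam (np.float64(-0.02972309795400803), np.float64(0.07037639346139854), 675)
board scene cam (np.float64(0.04737235661561499), np.float64(0.05593846943866194), 1476)
```

```bash
cat > board.py <<'E'
from look import *
def board(p):
    c=cloud(p); th=np.radians(6.97); o=np.array([.5926,-.0197]); d=c[:,:2]-o
    px=d[:,0]*np.cos(th)+d[:,1]*np.sin(th); py=-d[:,0]*np.sin(th)+d[:,1]*np.cos(th)
    m=(px>-.05)&(px<-.02)&(py>-.14)&(py<.10)&(c[:,2]<.09)&(c[:,2]>.04)
    z=np.median(c[m,2]); x=np.median(px[m])
    return round((z-.056)/(.12-x),4), m.sum(), z.round(4)
if __name__=='__main__':
    p=bot.capture('top'); print('board top cam',board(p))
    p=bot.capture('scene'); print('board scene cam',board(p))
E
python3 board.py
```

```text
board top cam (np.float64(0.0725), np.int64(217), np.float64(0.0673))
board scene cam (np.float64(0.049), np.int64(569), np.float64(0.0636))
```

The board is coming down from about 0.09 as expected. I'll keep pulling.

```bash
python3 -m crank '[{"offset":[0,0.004,0],"spin":0},{"offset":[0,0.004,0],"spin":0},{"offset":[0,0.004,0],"spin":0},{"offset":[0,0.004,0],"spin":0},{"offset":[0,0.004,0],"spin":0},{"offset":[0,0.004,0],"spin":0},{"offset":[0,0.004,0],"spin":0},{"offset":[0,0.004,0],"spin":0},{"offset":[0,0,0],"spin":0},{"offset":[0,0,0],"spin":0}]'
python3 goto.py; python3 board.py
```

```text
time_s: 7.15
position: [0.4473, -0.0068, 0.2177]
tcp_rot: [[-0.002, -0.995, -0.099], [0.0, -0.099, 0.995], [-1.0, 0.002, 0.001]]
force: [-0.2, -2.5, -0.6]
opening: 0.511
t 7.15 grasp [ 0.4469 -0.0068  0.0537] R [[-0.002, -0.995, -0.099], [0.0, -0.099, 0.995], [-1.0, 0.002, 0.001]] jaw 95.68 F [-0.2 -2.5 -0.6] open 0.511 j [ -15.   37.  116.   -0.   27. -111.]
board top cam (np.float64(0.0264), np.int64(156), np.float64(0.0601))
board scene cam (np.float64(0.0005), np.int64(560), np.float64(0.0561))
```

```bash
python3 -m crank '[{"offset":[0,0.004,0],"spin":0},{"offset":[0,0.004,0],"spin":0},{"offset":[0,0.004,0],"spin":0},{"offset":[0,0.004,0],"spin":0},{"offset":[0,0.004,0],"spin":0},{"offset":[0,0.004,0],"spin":0},{"offset":[0,0.004,0],"spin":0},{"offset":[0,0.004,0],"spin":0},{"offset":[0,0.004,0],"spin":0},{"offset":[0,0.004,0],"spin":0},{"offset":[0,0,0],"spin":0},{"offset":[0,0,0],"spin":0}]'
python3 goto.py; python3 board.py
python3 - <<'E'
from look import *
p=snap('top','top5')
cv2.imwrite('pics/top5c.png',cv2.resize(p['pixels'][120:280,200:440],None,fx=3,fy=3,interpolation=cv2.INTER_CUBIC))
p=snap('scene','sc5');cv2.imwrite('pics/sc5c.png',cv2.resize(p['pixels'][150:310,220:440],None,fx=3,fy=3,interpolation=cv2.INTER_CUBIC))
E
```

```text
time_s: 8.45
position: [0.408, -0.0108, 0.2177]
tcp_rot: [[-0.001, -0.995, -0.099], [0.0, -0.099, 0.995], [-1.0, 0.001, 0.0]]
force: [0.1, 0.1, -1.1]
opening: 0.514
t 8.45 grasp [ 0.4079 -0.0107  0.0537] R [[-0.001, -0.995, -0.099], [0.0, -0.099, 0.995], [-1.0, 0.001, 0.0]] jaw 95.68 F [ 0.1  0.1 -1.1] open 0.514 j [ -17.   37.  121.   -0.   22. -113.]
board top cam (np.float64(0.004), np.int64(65), np.float64(0.0566))
board scene cam (np.float64(-0.0199), np.int64(545), np.float64(0.0529))
```

View pics/sc5c.png

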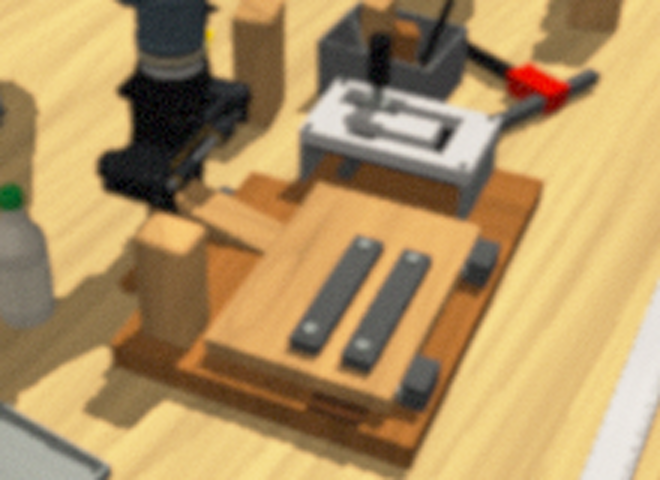

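View pics/top5c.png

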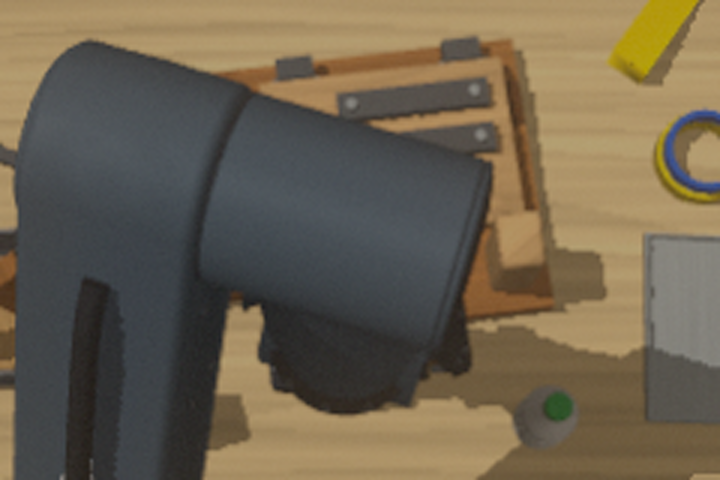

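```bash
python3 - <<'E'
from look import *
p=bot.capture('scene')
a=np.array([.995,.099,0]);n=np.array([-.099,.995,0]); g=np.array([.408,-.0107,.03])
th=g-a*.032
pts=[th+a*140e-3+n*s*.0225+[0,0,.005] for s in(-1,1)]+[th+n*s*.0225+[0,0,.042] for s in(-1,1)]
def pr(x,y,z):
    t=np.radians(6.97);return [.5926+x*np.cos(t)-y*np.sin(t),-.0197+x*np.sin(t)+y*np.cos(t),z]
pts+= [pr(-.06,.1,.056),pr(-.06,-.02,.056),pr(-.06,-.02,.038),pr(-.06,.04,.038)]
q=proj(p,np.array(pts)); print(((q-[220,150])*3).round())
im=cv2.resize(p['pixels'][190:250,270:330],None,fx=10,fy=10,interpolation=cv2.INTER_CUBIC)
for u in (q-[270,190])*10: cv2.circle(im,tuple(int(v) for v in u),5,(0,0,255),1)
cv2.imwrite('pics/sc6.png',im)
E
```

```text
[[262. 246.]
 [282. 221.]
 [141. 181.]
 [163. 158.]
 [313. 183.]
 [264. 249.]
 [264. 263.]
 [289. 229.]]
```

View pics/sc6.png

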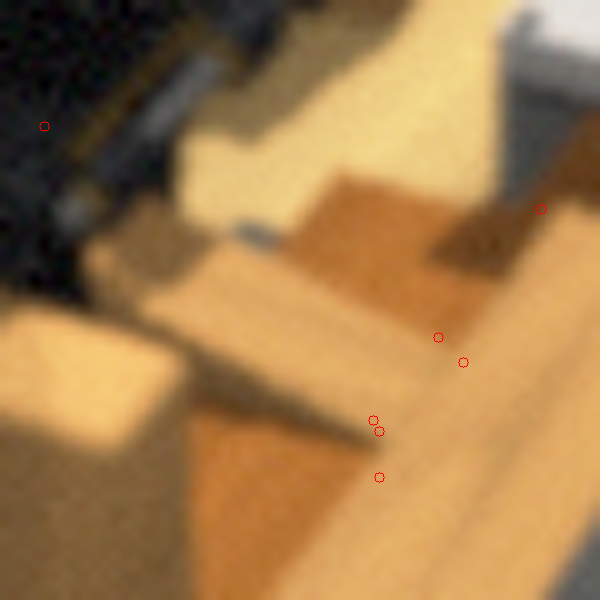

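The scene view shows the wedge tip close to the board edge at about (380,430). I'll pull a little further before lifting.

```bash
python3 -m crank '[{"offset":[0,0.004,0],"spin":0},{"offset":[0,0.004,0],"spin":0},{"offset":[0,0.004,0],"spin":0},{"offset":[0,0,0],"spin":0}]'
python3 goto.py
python3 - <<'E'
from look import *
p=bot.capture('scene')
im=cv2.resize(p['pixels'][180:250,250:330],None,fx=8,fy=8,interpolation=cv2.INTER_CUBIC)
cv2.imwrite('pics/sc7.png',im)
E
```

```text
time_s: 9.1
position: [0.3954, -0.0119, 0.2177]
tcp_rot: [[-0.002, -0.995, -0.099], [0.001, -0.099, 0.995], [-1.0, 0.002, 0.001]]
force: [0.3, 0.4, -0.8]
opening: 0.515
t 9.1 grasp [ 0.3951 -0.0118  0.0537] R [[-0.002, -0.995, -0.099], [0.001, -0.099, 0.995], [-1.0, 0.002, 0.001]] jaw 95.67 F [ 0.3  0.4 -0.8] open 0.515 j [ -18.   36.  123.   -0.   21. -114.]
```

View pics/sc7.png

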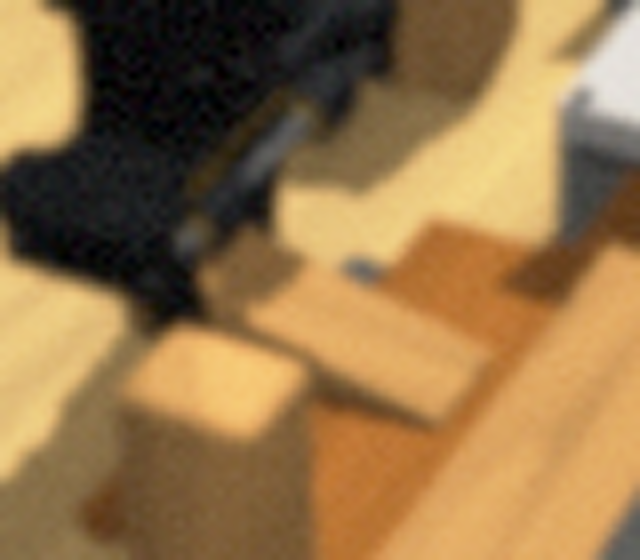

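The tip is clear of the board now ((440,425) against the board edge at (480,440)). Lifting.

```bash
python3 -m crank '[{"offset":[-0.01,0,0],"spin":0},{"offset":[-0.02,0,0],"spin":0},{"offset":[-0.03,0,0],"spin":0},{"offset":[-0.03,0,0],"spin":0},{"offset":[-0.03,0,0],"spin":0},{"offset":[-0.03,0,0],"spin":0},{"offset":[-0.02,0,0],"spin":0},{"offset":[0,0,0],"spin":0}]'
python3 goto.py; python3 board.py
python3 - <<'E'
from look import *
p=snap('scene','sc8')
# tray
t=bot.capture('top'); 
for q in bot.regions_of('tray',t)[:2]:
    c=cloud(t,q['region']); print(q['p'],q['extent'],np.percentile(c,[2,50,98],axis=0).round(3)); 
    k=c[(c[:,2]<.03)]; print(cv2.minAreaRect((k[:,:2]*1000).astype(np.float32)))
E
```

```text
time_s: 9.95
position: [0.3968, -0.0121, 0.39]
tcp_rot: [[0.006, -0.995, -0.099], [-0.002, -0.099, 0.995], [-1.0, -0.006, -0.003]]
force: [1.3, 0.4, -2.2]
opening: 0.513
t 9.95 grasp [ 0.3979 -0.0124  0.226 ] R [[0.006, -0.995, -0.099], [-0.002, -0.099, 0.995], [-1.0, -0.006, -0.003]] jaw 95.7 F [ 1.3  0.4 -2.2] open 0.513 j [ -18.   14.  114.   -0.   52. -114.]
board top cam (np.float64(0.0035), np.int64(424), np.float64(0.0565))
board scene cam (np.float64(-0.0193), np.int64(544), np.float64(0.053))
0.85 [436.8, 229.0, 44.7, 66.4] [[ 0.347 -0.433 -0.001]
 [ 0.443 -0.371  0.005]
 [ 0.54  -0.306  0.017]]
((444.5201110839844, -368.55645751953125), (133.51170349121094, 205.46084594726562), 88.17388916015625)
```

View pics/sc8.png

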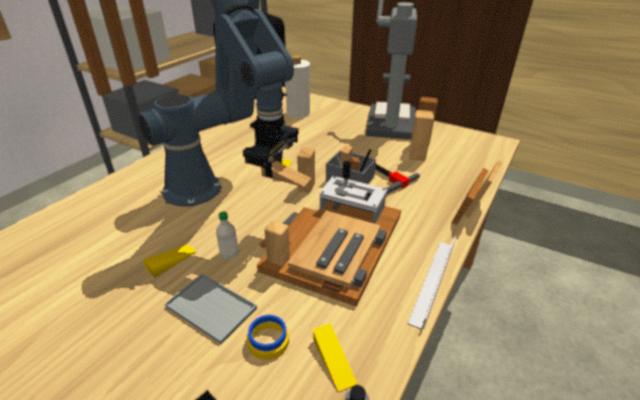

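The board is flat. The wedge is held clear at (290,178), and the tray centre is (0.4445, -0.3685). Carrying it over.

```bash
python3 -m crank '[{"offset":[0,0.001,-0.015],"spin":0},{"offset":[0,0.003,-0.03],"spin":0},{"offset":[0,0.003,-0.035],"spin":0},{"offset":[0,0.003,-0.035],"spin":0},{"offset":[0,0.003,-0.035],"spin":0},{"offset":[0,0.003,-0.035],"spin":0},{"offset":[0,0.003,-0.035],"spin":0},{"offset":[0,0.003,-0.035],"spin":0},{"offset":[0,0.003,-0.035],"spin":0},{"offset":[0,0.003,-0.03],"spin":0},{"offset":[0,0.001,-0.02],"spin":0},{"offset":[0,0,-0.01],"spin":0}]'
python3 -m crank '[{"offset":[0,0,0],"spin":0.065},{"offset":[0,0,0],"spin":0.065},{"offset":[0,0,0],"spin":0},{"offset":[0,0,0],"spin":0}]'
python3 goto.py .4065 -.3685 .031 88
python3 - <<'E'
from look import *
p=snap('scene','sc9')
E
```

```text
time_s: 11.4
position: [0.4019, -0.3651, 0.3859]
tcp_rot: [[-0.001, -0.995, -0.097], [0.002, -0.097, 0.995], [-1.0, 0.001, 0.002]]
force: [-0.2, 1.0, -1.7]
opening: 0.521
time_s: 11.8
position: [0.4021, -0.3625, 0.3869]
tcp_rot: [[-0.001, -1.0, 0.029], [0.002, 0.029, 1.0], [-1.0, 0.001, 0.002]]
force: [0.0, -0.1, -1.1]
opening: 0.516
t 11.8 grasp [ 0.4019 -0.3622  0.2229] R [[-0.001, -1.0, 0.029], [0.002, 0.029, 1.0], [-1.0, 0.001, 0.002]] jaw 88.34 F [ 0.  -0.1 -1.1] open 0.516 j [ -54.   25.   95.    0.   60. -142.]
tool delta [ 0.1919 -0.005  -0.0065]
spin 0.005987269624178254
```

View pics/sc9.png

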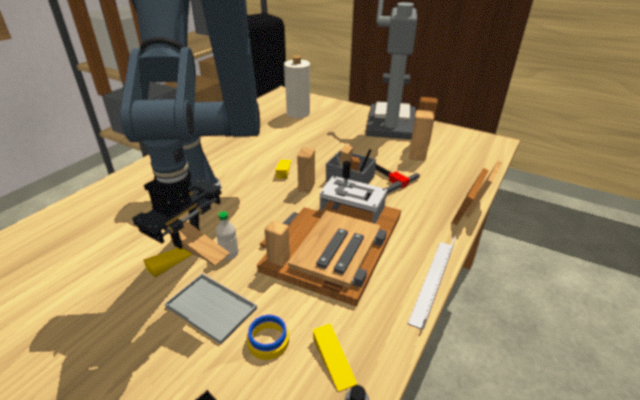

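```bash
python3 -m crank '[{"offset":[0.015,-0.0025,-0.003],"spin":0},{"offset":[0.03,-0.0025,-0.0035],"spin":0},{"offset":[0.03,0,0],"spin":0},{"offset":[0.03,0,0],"spin":0},{"offset":[0.025,0,0],"spin":0},{"offset":[0.02,0,0],"spin":0},{"offset":[0.015,0,0],"spin":0},{"offset":[0.01,0,0],"spin":0},{"offset":[0.008,0,0],"spin":0},{"offset":[0,0,0],"spin":0},{"offset":[0,0,0],"spin":0}]'
python3 goto.py .4065 -.3685 .028 88
```

```text
time_s: 12.95
position: [0.4071, -0.3699, 0.2051]
tcp_rot: [[0.0, -1.0, 0.031], [-0.001, 0.031, 1.0], [-1.0, -0.0, -0.001]]
force: [0.3, -0.4, -2.2]
opening: 0.516
t 12.95 grasp [ 0.4072 -0.37    0.0411] R [[0.0, -1.0, 0.031], [-0.001, 0.031, 1.0], [-1.0, -0.0, -0.001]] jaw 88.25 F [ 0.3 -0.4 -2.2] open 0.516 j [ -54.   42.  101.   -0.   37. -142.]
tool delta [0.0131 0.0007 0.0015]
spin 0.004370605484418122
```

```bash
python3 -m crank '[{"offset":[0.004,0,0],"spin":0},{"offset":[0.004,0,0],"spin":0},{"offset":[0.003,0,0],"spin":0},{"offset":[0,0,0],"spin":0},{"offset":[0,0,0],"spin":0}]'
python3 goto.py .4065 -.3685 .028 88
python3 - <<'E'
from look import *
p=snap('scene','sc10')
cv2.imwrite('pics/sc10c.png',cv2.resize(p['pixels'][200:350,100:300],None,fx=4,fy=4,interpolation=cv2.INTER_CUBIC))
E
```

```text
time_s: 13.45
position: [0.4069, -0.3698, 0.1937]
tcp_rot: [[-0.0, -1.0, 0.031], [0.0, 0.031, 1.0], [-1.0, 0.0, 0.0]]
force: [-0.2, -0.9, -1.5]
opening: 0.516
t 13.45 grasp [ 0.4069 -0.3697  0.0297] R [[-0.0, -1.0, 0.031], [0.0, 0.031, 1.0], [-1.0, 0.0, 0.0]] jaw 88.24 F [-0.2 -0.9 -1.5] open 0.516 j [ -54.   43.  101.   -0.   36. -142.]
tool delta [0.0017 0.0004 0.0012]
spin 0.004137848761458758
```

View pics/sc10c.png

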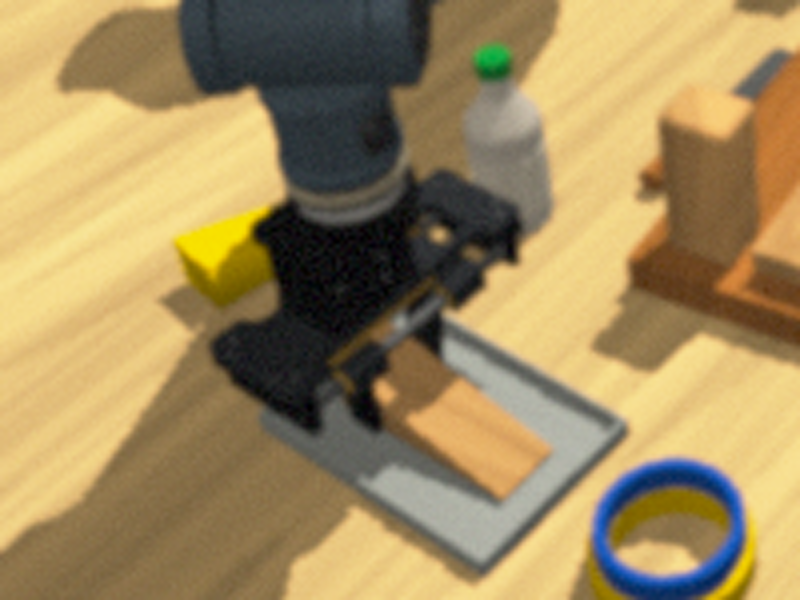

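The wedge lies in the tray (tip near (525,475)) and its edges look down on the floor. I'll go 1.5 mm further, open partway and retreat.

```bash
python3 -m crank '[{"offset":[0.0015,0,0],"spin":0},{"offset":[0,0,0],"spin":0}]'
python3 -m crank '[{"offset":[0,0,0],"spin":0},{"offset":[0,0,0],"spin":0},{"offset":[0,0,0],"spin":0},{"offset":[0,0,0],"spin":0},{"offset":[0,0,0],"spin":0}]' 0.062
python3 -m crank '[{"offset":[-0.01,0,0],"spin":0},{"offset":[-0.02,0,0],"spin":0},{"offset":[-0.03,0,0],"spin":0},{"offset":[-0.04,0,0],"spin":0},{"offset":[-0.04,0,0],"spin":0},{"offset":[-0.04,0,0],"spin":0},{"offset":[-0.02,0,0],"spin":0},{"offset":[0,0,0],"spin":0}]'
python3 goto.py
python3 - <<'E'
from look import *
p=snap('scene','sc11')
cv2.imwrite('pics/sc11c.png',cv2.resize(p['pixels'][200:350,100:300],None,fx=4,fy=4,interpolation=cv2.INTER_CUBIC))
for q in bot.regions_of('wedge_mid',p)[:4]:
    c=cloud(p,q['region']); print(q['p'],q['extent'],np.percentile(c,[2,50,98],axis=0).round(3).tolist())
E
python3 board.py
```

```text
time_s: 13.7
position: [0.4069, -0.3698, 0.1922]
tcp_rot: [[-0.0, -1.0, 0.031], [0.0, 0.031, 1.0], [-1.0, 0.0, 0.0]]
force: [-0.1, 0.6, -1.5]
opening: 0.511
time_s: 14.2
position: [0.407, -0.3698, 0.1923]
tcp_rot: [[0.0, -1.0, 0.031], [-0.0, 0.031, 1.0], [-1.0, -0.0, -0.0]]
force: [0.2, -0.4, -0.2]
opening: 0.707
time_s: 15.0
position: [0.4074, -0.3702, 0.3966]
tcp_rot: [[0.005, -1.0, 0.031], [-0.007, 0.031, 1.0], [-1.0, -0.005, -0.007]]
force: [-0.3, -0.4, -0.8]
opening: 0.716
t 15.0 grasp [ 0.4082 -0.3714  0.2326] R [[0.005, -1.0, 0.031], [-0.007, 0.031, 1.0], [-1.0, -0.005, -0.007]] jaw 88.24 F [-0.3 -0.4 -0.8] open 0.716 j [ -54.   25.   94.   -0.   61. -142.]
0.97 [334.2, 358.0, 45.8, 69.7] [[0.727, -0.389, -0.001], [0.79, -0.343, 0.019], [0.847, -0.294, 0.039]]
0.86 [211.1, 302.3, 51.6, 42.0] [[0.381, -0.396, 0.003], [0.445, -0.378, 0.022], [0.514, -0.352, 0.042]]
0.8 [171.6, 259.6, 56.9, 32.4] [[0.168, -0.373, -0.003], [0.235, -0.323, 0.017], [0.257, -0.237, 0.04]]
0.7 [283.6, 170.6, 17.0, 19.9] [[0.166, 0.22, -0.004], [0.225, 0.25, 0.017], [0.254, 0.358, 0.038]]
board top cam (np.float64(0.0044), np.int64(412), np.float64(0.0567))
board scene cam (np.float64(-0.02), np.int64(547), np.float64(0.0529))
```

View pics/sc11c.png

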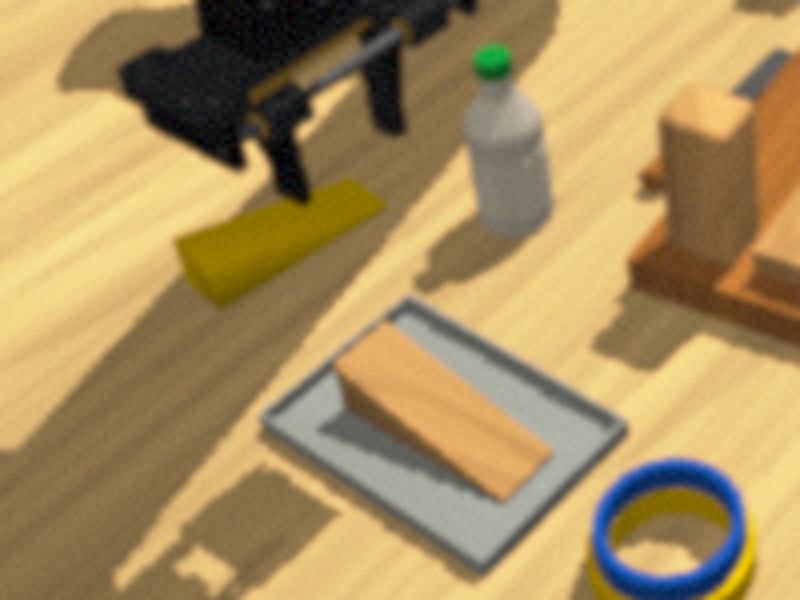

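The wedge is in the tray, with its middle about (0.447, -0.374) against a tray centre of (0.4445, -0.3685). The board is down. Next is the lever, with the jaw at 97° so the tool axes match the press.

```bash
python3 -m crank '[{"offset":[0,-0.009,0.047],"spin":0},{"offset":[0,-0.009,0.047],"spin":0},{"offset":[0,-0.009,0.047],"spin":0},{"offset":[0,-0.009,0.047],"spin":0},{"offset":[0,-0.009,0.047],"spin":0},{"offset":[0,-0.009,0.047],"spin":0},{"offset":[0,-0.009,0.047],"spin":0},{"offset":[0,-0.009,0.047],"spin":0},{"offset":[0,-0.009,0.047],"spin":0},{"offset":[0,-0.009,0.047],"spin":0},{"offset":[0,-0.009,0.047],"spin":0},{"offset":[0,-0.009,0.047],"spin":0}]'
python3 -m crank '[{"offset":[0,0,0],"spin":-0.076},{"offset":[0,0,0],"spin":-0.076},{"offset":[0,0,0],"spin":0},{"offset":[0,0,0],"spin":0}]'
python3 goto.py .5297 .1914 .165 96.97
```

```text
time_s: 16.4
position: [0.532, 0.1926, 0.3904]
tcp_rot: [[-0.004, -1.0, 0.031], [-0.001, 0.031, 1.0], [-1.0, 0.004, -0.001]]
force: [0.4, 0.0, -1.5]
opening: 0.713
time_s: 16.8
position: [0.532, 0.1905, 0.3909]
tcp_rot: [[-0.003, -0.993, -0.119], [-0.0, -0.119, 0.993], [-1.0, 0.003, -0.0]]
force: [0.8, -0.2, -0.1]
opening: 0.715
t 16.8 grasp [0.5315 0.1904 0.2269] R [[-0.003, -0.993, -0.119], [-0.0, -0.119, 0.993], [-1.0, 0.003, -0.0]] jaw 96.84 F [ 0.8 -0.2 -0.1] open 0.715 j [  8.  27.  92.  -0.  62. -88.]
tool delta [0.0619 0.0015 0.0012]
spin -0.0022095040237678784
```

```bash
python3 -m crank '[{"offset":[0.01,0.0015,0.001],"spin":0},{"offset":[0.02,0,0],"spin":0},{"offset":[0.02,0,0],"spin":0},{"offset":[0.011,0,0],"spin":0},{"offset":[0.005,0,0],"spin":0},{"offset":[0,0,0],"spin":0},{"offset":[0,0,0],"spin":0}]'
python3 goto.py .5297 .1914 .160 96.97
python3 - <<'E'
from look import *
p=snap('wrist','w12')
p=snap('scene','sc12')
cv2.imwrite('pics/sc12c.png',cv2.resize(p['pixels'][120:250,260:440],None,fx=4,fy=4,interpolation=cv2.INTER_CUBIC))
E
```

```text
time_s: 17.5
position: [0.531, 0.1914, 0.3267]
tcp_rot: [[0.001, -0.993, -0.121], [0.0, -0.121, 0.993], [-1.0, -0.001, 0.0]]
force: [0.4, -0.3, 0.1]
opening: 0.711
t 17.5 grasp [0.5311 0.1914 0.1627] R [[0.001, -0.993, -0.121], [0.0, -0.121, 0.993], [-1.0, -0.001, 0.0]] jaw 96.92 F [ 0.4 -0.3  0.1] open 0.711 j [  8.  32.  95.   0.  53. -88.]
tool delta [0.0027 0.0014 0.0001]
spin -0.0008059296566689157
```

View pics/sc12c.png

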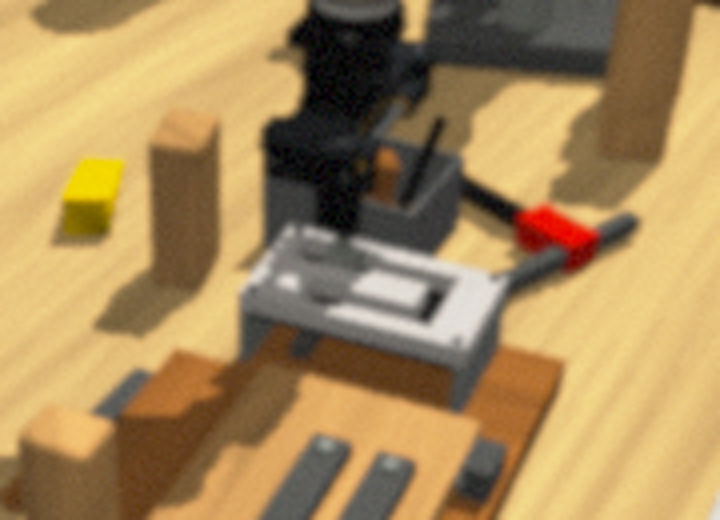

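View pics/w12.png

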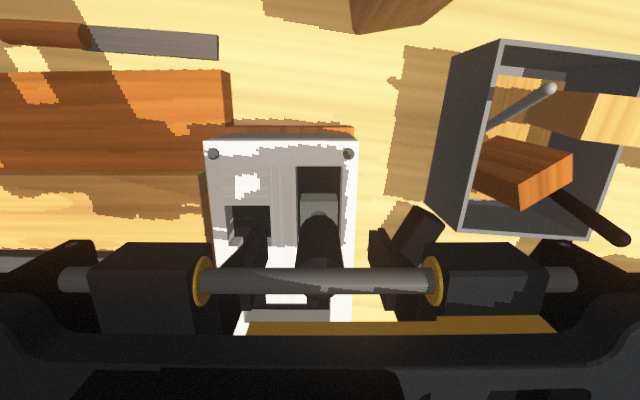

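The grip (320,240) is centred between the fingers (255 and 378). Closing.

```bash
python3 -m crank '[{"offset":[0.002,0.001,0],"spin":0},{"offset":[0,0,0],"spin":0},{"offset":[0,0,0],"spin":0},{"offset":[0,0,0],"spin":0},{"offset":[0,0,0],"spin":0},{"offset":[0,0,0],"spin":0},{"offset":[0,0,0],"spin":0},{"offset":[0,0,0],"spin":0}]' 0.01
python3 goto.py .5297 .1914 .160 96.97
python3 board.py
```

```text
time_s: 18.4
position: [0.5297, 0.1914, 0.3243]
tcp_rot: [[0.0, -0.993, -0.121], [0.0, -0.121, 0.993], [-1.0, -0.0, 0.0]]
force: [0.9, 0.4, 0.8]
opening: 0.294
t 18.4 grasp [0.5297 0.1914 0.1603] R [[0.0, -0.993, -0.121], [0.0, -0.121, 0.993], [-1.0, -0.0, 0.0]] jaw 96.94 F [0.9 0.4 0.8] open 0.294 j [  8.  32.  95.   0.  53. -88.]
tool delta [ 0.0003 -0.     -0.    ]
spin -0.0004919975144289961
board top cam (np.float64(0.0031), np.int64(705), np.float64(0.0565))
board scene cam (np.float64(-0.0202), np.int64(544), np.float64(0.0529))
```

It holds at 25.6 mm, which matches the grip diameter. Lifting 28 mm.

```bash
python3 -m crank '[{"offset":[-0.004,0,0],"spin":0},{"offset":[-0.006,0,0],"spin":0},{"offset":[-0.006,0,0],"spin":0},{"offset":[-0.006,0,0],"spin":0},{"offset":[-0.006,0,0],"spin":0},{"offset":[0,0,0],"spin":0},{"offset":[0,0,0],"spin":0}]'
cat > pr.py <<'E'
from rig import bot
import numpy as np
s=bot.read_state();R=np.array(s['tcp_rot']);g=np.array(s['position'])+.164*R[:,0]
t=np.radians(6.97);d=g[:2]-[.5926,-.0197]
print('t',s['time_s'],'press frame grasp mm',np.round([1e3*(d[0]*np.cos(t)+d[1]*np.sin(t)),1e3*(-d[0]*np.sin(t)+d[1]*np.cos(t)),1e3*g[2]],1),'F',np.round(s['force'],1),'open',s['opening'])
E
python3 pr.py
python3 - <<'E'
from look import *
p=snap('scene','sc13')
cv2.imwrite('pics/sc13c.png',cv2.resize(p['pixels'][120:250,260:440],None,fx=4,fy=4,interpolation=cv2.INTER_CUBIC))
E
```

```text
time_s: 19.2
position: [0.5296, 0.1913, 0.3526]
tcp_rot: [[0.0, -0.993, -0.121], [0.0, -0.121, 0.993], [-1.0, -0.0, 0.0]]
force: [-0.3, 0.1, -2.9]
opening: 0.291
t 19.2 press frame grasp mm [-36.9 217.1 188.6] F [-0.3  0.1 -2.9] open 0.2911880244795832
```

View pics/sc13c.png

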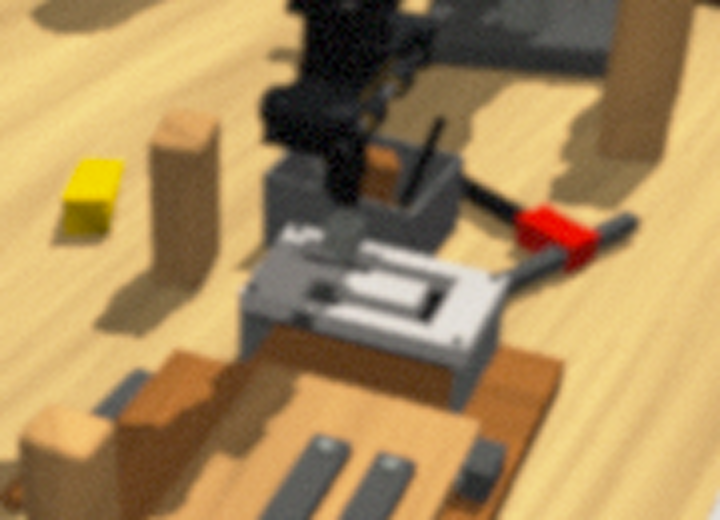

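The steel collar (345,232) stands clear above the plate. I'll move back 87 mm along press x (tool -y).

```bash
python3 -m crank '[{"offset":[0,-0.006,0],"spin":0},{"offset":[0,-0.01,0],"spin":0},{"offset":[0,-0.01,0],"spin":0},{"offset":[0,-0.01,0],"spin":0},{"offset":[0,-0.01,0],"spin":0},{"offset":[0,-0.01,0],"spin":0},{"offset":[0,-0.01,0],"spin":0},{"offset":[0,-0.01,0],"spin":0},{"offset":[0,-0.007,0],"spin":0},{"offset":[0,-0.004,0],"spin":0},{"offset":[0,0,0],"spin":0},{"offset":[0,0,0],"spin":0}]'
python3 pr.py
```

```text
time_s: 20.45
position: [0.6164, 0.2018, 0.3525]
tcp_rot: [[0.002, -0.993, -0.121], [0.0, -0.121, 0.993], [-1.0, -0.002, -0.0]]
force: [0.8, 0.8, -2.3]
opening: 0.289
t 20.45 press frame grasp mm [ 50.8 217.  188.5] F [ 0.8  0.8 -2.3] open 0.28870387889836324
```

```bash
python3 -m crank '[{"offset":[0,0,-0.005],"spin":0},{"offset":[0,0,-0.008],"spin":0},{"offset":[0,0,-0.008],"spin":0},{"offset":[0,0,-0.008],"spin":0},{"offset":[0,0,-0.008],"spin":0},{"offset":[0,0,-0.008],"spin":0},{"offset":[0,0,-0.006],"spin":0},{"offset":[0,0,-0.003],"spin":0},{"offset":[0,0,0],"spin":0},{"offset":[0,0,0],"spin":0}]'
python3 pr.py
python3 - <<'E'
from look import *
p=snap('scene','sc14')
cv2.imwrite('pics/sc14c.png',cv2.resize(p['pixels'][120:250,260:440],None,fx=4,fy=4,interpolation=cv2.INTER_CUBIC))
E
```

```text
time_s: 21.45
position: [0.6226, 0.1479, 0.3522]
tcp_rot: [[0.0, -0.993, -0.121], [-0.001, -0.121, 0.993], [-1.0, -0.0, -0.001]]
force: [1.1, -0.9, -2.3]
opening: 0.291
t 21.45 press frame grasp mm [ 50.1 162.6 188.2] F [ 1.1 -0.9 -2.3] open 0.29142448500746826
```

View pics/sc14c.png

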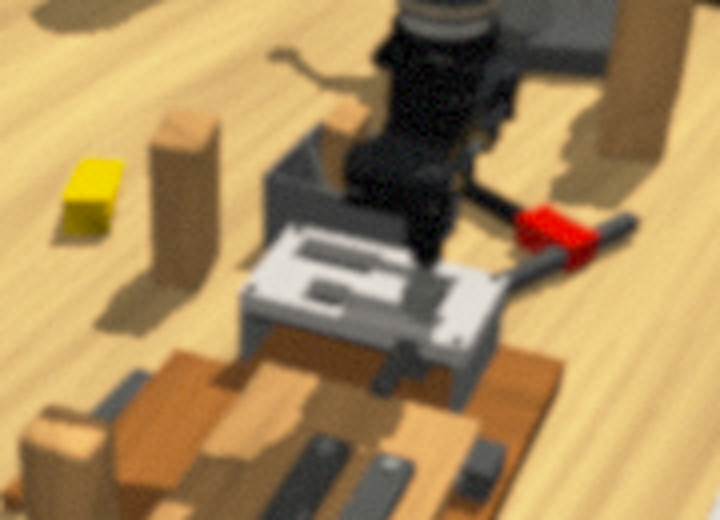

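The lever has crossed: collar at (427,290), with the tongue reaching over the board at (395,365). I'll move it forward 80 mm.

```bash
python3 -m crank '[{"offset":[0,0.005,0],"spin":0},{"offset":[0,0.01,0],"spin":0},{"offset":[0,0.01,0],"spin":0},{"offset":[0,0.01,0],"spin":0},{"offset":[0,0.01,0],"spin":0},{"offset":[0,0.01,0],"spin":0},{"offset":[0,0.01,0],"spin":0},{"offset":[0,0.008,0],"spin":0},{"offset":[0,0.005,0],"spin":0},{"offset":[0,0.002,0],"spin":0},{"offset":[0,0,0],"spin":0},{"offset":[0,0,0],"spin":0}]'
python3 pr.py
```

```text
time_s: 22.7
position: [0.543, 0.1386, 0.3521]
tcp_rot: [[-0.001, -0.993, -0.121], [0.0, -0.121, 0.993], [-1.0, 0.001, 0.0]]
force: [-1.3, 0.3, -2.0]
opening: 0.29
t 22.7 press frame grasp mm [-30.2 163.2 188.1] F [-1.3  0.3 -2. ] open 0.2900018354661924
```

Over the lock notch. I'll lower it 28 mm.

```bash
python3 -m crank '[{"offset":[0.006,0,0],"spin":0},{"offset":[0.006,0,0],"spin":0},{"offset":[0.005,0,0],"spin":0},{"offset":[0.005,0,0],"spin":0},{"offset":[0.004,0,0],"spin":0},{"offset":[0.0015,0,0],"spin":0},{"offset":[0,0,0],"spin":0},{"offset":[0,0,0],"spin":0}]'
python3 pr.py
python3 - <<'E'
from look import *
p=snap('scene','sc15')
cv2.imwrite('pics/sc15c.png',cv2.resize(p['pixels'][120:250,260:440],None,fx=4,fy=4,interpolation=cv2.INTER_CUBIC))
E
```

```text
time_s: 23.5
position: [0.5431, 0.1386, 0.3248]
tcp_rot: [[0.0, -0.993, -0.121], [0.0, -0.121, 0.993], [-1.0, -0.0, 0.0]]
force: [0.4, 1.0, -3.5]
opening: 0.293
t 23.5 press frame grasp mm [-29.9 163.1 160.8] F [ 0.4  1.  -3.5] open 0.29277567459466924
```

View pics/sc15c.png

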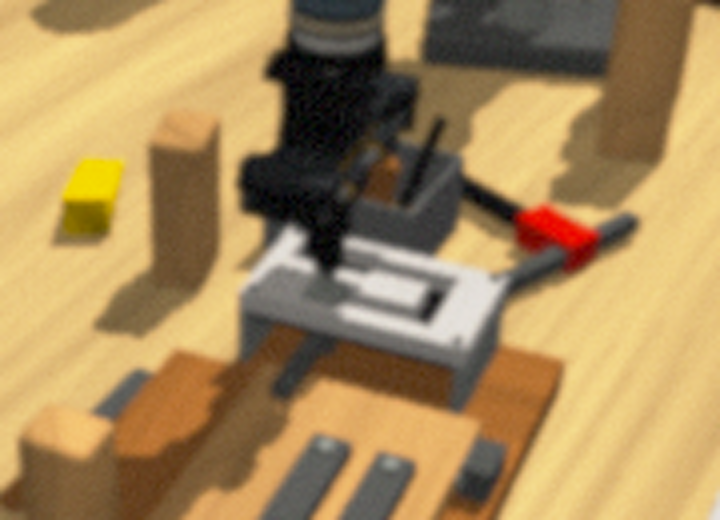

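The collar is in the lock notch at the original grasp height (160.8 against 160.3). Releasing and retreating.

```bash
python3 -m crank '[{"offset":[0,0,0],"spin":0},{"offset":[0,0,0],"spin":0},{"offset":[0,0,0],"spin":0},{"offset":[0,0,0],"spin":0},{"offset":[0,0,0],"spin":0},{"offset":[0,0,0],"spin":0}]' 0.06
python3 -m crank '[{"offset":[-0.01,0,0],"spin":0},{"offset":[-0.02,0,0],"spin":0},{"offset":[-0.03,0,0],"spin":0},{"offset":[-0.04,0,0],"spin":0},{"offset":[-0.04,0,0],"spin":0},{"offset":[0,0.03,0.03],"spin":0},{"offset":[0,0.03,0.03],"spin":0},{"offset":[0,0.03,0.03],"spin":0},{"offset":[0,0.03,0.03],"spin":0},{"offset":[0,0,0.03],"spin":0},{"offset":[0,0,0],"spin":0},{"offset":[0,0,0],"spin":0}]'
python3 pr.py; python3 board.py
python3 - <<'E'
from look import *
p=snap('scene','sc16')
cv2.imwrite('pics/sc16c.png',cv2.resize(p['pixels'][120:250,260:440],None,fx=4,fy=4,interpolation=cv2.INTER_CUBIC))
p=snap('top','top16')
cv2.imwrite('pics/top16c.png',cv2.resize(p['pixels'][120:280,160:480],None,fx=2.5,fy=2.5,interpolation=cv2.INTER_CUBIC))
c=cloud(p); d=c[:,:2]-[.5926,-.0197]; t=np.radians(6.97)
px=d[:,0]*np.cos(t)+d[:,1]*np.sin(t); py=-d[:,0]*np.sin(t)+d[:,1]*np.cos(t)
m=(abs(px+.03)<.05)&(abs(py-.163)<.04)&(c[:,2]>.165)&(c[:,2]<.23)
print('grip', m.sum(), px[m].min(),px[m].max(),py[m].min(),py[m].max(),np.percentile(c[m,2],[5,50,95]))
m=(c[:,0]>.34)&(c[:,0]<.55)&(c[:,1]<-.29)&(c[:,1]>-.45)&(c[:,2]>.008+.002)
q=bot.regions_of('wedge_mid',p)
for a in q: 
    k=cloud(p,a['region']); print(round(a['p'],2),np.round(a['extent']),np.percentile(k,[2,50,98],axis=0).round(3).tolist())
E
```

```text
time_s: 24.15
position: [0.5431, 0.1386, 0.3248]
tcp_rot: [[0.0, -0.993, -0.121], [-0.0, -0.121, 0.993], [-1.0, -0.0, -0.0]]
force: [1.1, 0.8, -1.1]
opening: 0.672
time_s: 25.35
position: [0.4056, 0.2733, 0.4654]
tcp_rot: [[0.001, -0.992, -0.123], [-0.0, -0.123, 0.992], [-1.0, -0.001, -0.0]]
force: [0.1, -0.4, -0.7]
opening: 0.692
t 25.35 press frame grasp mm [-149.8  313.5  301.4] F [ 0.1 -0.4 -0.7] open 0.6915284757967044
board top cam (np.float64(0.0064), np.int64(726), np.float64(0.057))
board scene cam (np.float64(-0.0189), np.int64(565), np.float64(0.0531))
grip 73 -0.04153168412849981 -0.01797736469630056 0.14984561927860204 0.1751153097153886 [0.17296262 0.18263465 0.18740088]
0.97 [232. 304.  22.  24.] [[0.185, 0.228, 0.02], [0.218, 0.262, 0.033], [0.247, 0.297, 0.045]]
0.73 [420. 302.  51.  21.] [[0.195, -0.366, 0.004], [0.222, -0.3, 0.024], [0.25, -0.232, 0.043]]
0.67 [439. 230.  16.  46.] [[0.376, -0.392, 0.007], [0.438, -0.367, 0.028], [0.513, -0.346, 0.048]]
0.39 [314. 183. 139.  98.] [[0.448, -0.176, 0.025], [0.583, 0.018, 0.056], [0.732, 0.215, 0.104]]
```

View pics/sc16c.png

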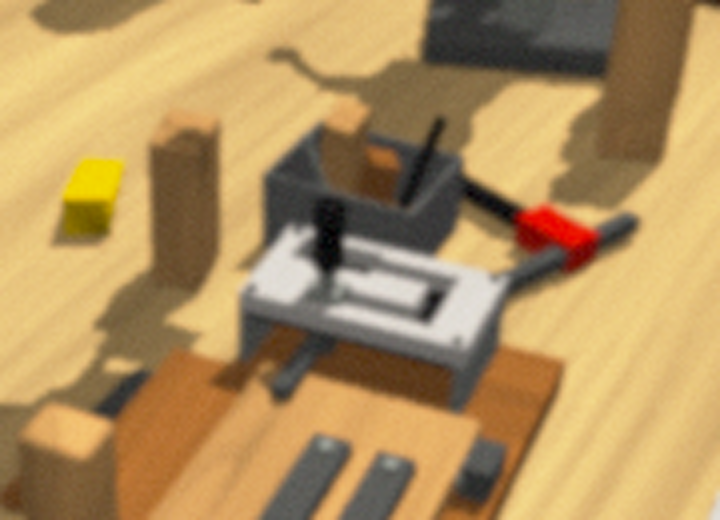

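View pics/top16c.png

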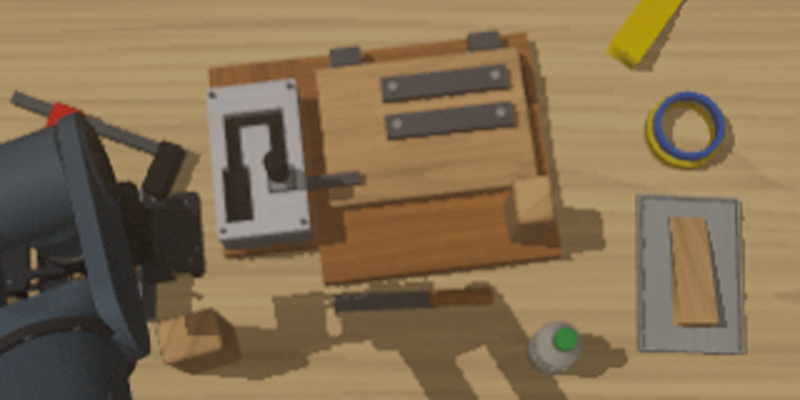

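The grip centre is at press (-30, 162.5) mm with its median top height at 0.183, the same as when it was parked, so the lever is fully down. The wedge lies in the tray and everything else is where it was. Handing in.

```bash
python3 -c "
from rig import bot
print(bot.hand_in())"
```

```text
the job is handed in; nothing more can be done
None
```

I finished the job in about 25 s of the allowed 67 s and handed it in. No verdict was reported.

**What I did:**
- I pulled the wedge out slowly, about 30–40 mm/s in three short pulls, and the board came down without a sudden drop.
- I laid the wedge in the tray.
- Once the board was down, I lifted the lever 28 mm out of the parking notch. I then led it round the slot, lowered it into the lock notch and let go.

**Last checks before hand-in:**

| Item | Measured | Limit or target |
|---|---|---|
| Board angle, top camera | about 0.003–0.006 rad | below 0.012 rad |
| Lever centre in the press frame | x -30 mm, y 162.5 mm | x -30, y 163 mm |
| Top of the lever grip | 183 mm, same as when it was parked | fully down |
| Wedge middle from tray centre | within about 10 mm | 50 mm lengthwise, 45 mm sideways |

- **Other objects:** in the last pictures, the other things on the bench looked where they were at the start. I didn't measure how far each had moved.
- **Robot:** the gripper was clear of everything.

**Disagreement:** the scene camera read the board angle about 0.02 rad lower than the top camera throughout. At the end it gave -0.019 rad, which isn't physically possible, so I took it as a calibration offset. Both cameras showed the board flat.

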